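# Index the filling turntable, free the sagging bolt and hold the guard gate ajar

### The job

With the guard gate still bolted, turn the filling turntable (it has black grips and needs to go clockwise, seen from above) until the one loaded culture box stands squarely behind the gate and the indexer has clicked in. Then take the gate's red-knobbed bolt, lift its drooping nose over the bent-up lip of the keeper while you draw it back, without wrenching it against the keeper, and pull the gate, which springs shut by itself, about 30 degrees open. Finish while still holding it there with the gripper, so that a colleague can reach in; leave the turntable in its click and the other things on the bench where they are.

Things in the scene. Friction and masses are not known exactly. Their poses are not given: they have to be found in the camera images.
- filler: Filling machine fixed to the bench: white base 400 (x) by 450 mm (y), 60 mm high, with a clear guard on it at x, y = +-190 mm, 158 mm high; behind it (y = 225 mm) a dosing column 260 mm high and a pump box. Origin: at bench height under the turntable's axis, z up. The gate is in the guard's -y side. Place and yaw vary. Heights below are above the bench.
- turntable (a joint): Angle of the turntable (disc 316 mm across), rad; 0 = loaded bay squarely behind the gate; positive = anticlockwise from above; starts at 0.55 to 1.3. Light friction (1 N at a grip). From 0.13 down the indexer's sprung roller climbs a lug (up to 8 N at a grip), crosses it near 0.065, then drops in and centres it at 0; pushed past -0.065 it climbs out again.
- turntable_axis (a point): Point on the turntable's upright axis, 188 mm high. The loaded box (90 x 90 x 62 mm, clear, dark base, green shoots) is fixed in its nest 98 mm from the axis, its lid 136 mm high; the other three nests are empty, with blue corner strips.
- grip_a (a point): Middle of one of the turntable's four upright black round grips: 18 mm across, 166 to 206 mm high, 120 mm from the axis, on a flat spoke of the drum frame (top at 166 mm). With the turntable at 0, grip_a is at (-85, -85) mm in the machine's frame. The grips turn with the turntable and do not spin on their own.
- grip_b (a point): The same, the next grip anticlockwise: (+85, -85) mm with the turntable at 0.
- grip_c (a point): The same: (+85, +85) mm with the turntable at 0.
- grip_d (a point): The same: (-85, +85) mm with the turntable at 0.
- gate_angle (a joint): Angle of the gate about its upright hinge, rad: 0 = shut (a stop), growing as its free end swings outwards, away from the turntable, clockwise from above; opens to 1.5. Its spring shuts it, with 0.33 N m at 0 and 0.62 N m at 30 degrees. While the bolt's nose is in the keeper it moves only about 0.01.
- gate_hinge (a point): Point on the gate's hinge axis, 113 mm high, at (-145, -190) mm in the machine's frame.
- gate: The gate: aluminium frame, clear panel, 222 mm wide, 12 mm thick, 68 to 158 mm high, with the bolt on its outer face near the top. Origin on the hinge axis at bench height; x runs along the gate to its free end (8 to 230 mm), y inwards, z up.
- bolt_draw (a joint): How far the bolt is drawn along the gate towards the hinge, m: 0 to 0.004 at the start (shot home), 0.050 fully drawn (a stop). The nose is out of the keeper, and the gate free, from about 0.026. About 1 N of friction. Unlifted, the keeper's lip stops it at about 0.008.
- bolt_lift (a joint): How far the bolt is lifted in its tall worn guides, m: 0 = sagging (start; it falls back by its weight of about 2 N), 0.015 = at the top of the guides. The nose clears the bent lip from about 0.008. The bolt moves only straight up and along the gate; it does not tilt or turn.
- bolt_knob (a point): Middle of the bolt's upright red round knob: 18 mm across, 34 mm tall, on a 9 mm stem. Sagging, its middle is 189 mm high (knob 172 to 206 mm), above the gate's top, 19 mm outside the gate's middle plane; gate shut and bolt home, 175 mm from the hinge along the gate. Fixed to the rod (10 mm thick, axis 49 mm lower).
- bolt_nose (a point): Underside of the bolt's copper-coloured nose (12 mm long, 9 mm wide), which hangs 7.5 mm below the underside of the rod; 84 mm beyond the knob, away from the hinge, and 61.5 mm lower than the knob's middle.
- keeper: Steel keeper on the latch post, open at the top: a dark outer cheek (to 166 mm high, x = 95 to 137 mm in the machine's frame) holds the gate shut while the nose is behind it; a yellow bent-up lip crosses its mouth on the gate's side. Its frame is that of the machine.
- keeper_lip (a point): Top edge of the bent lip, 134.5 mm high, 7 mm above the underside of the sagging nose; the lip is 3 mm thick, the nose lies 4 to 8 mm behind it at the start.
- tub_a: Bystander: loose planted culture box, 90 x 90 x 62 mm; origin under its middle.
- tub_b: Bystander: loose empty clear culture box, 90 x 90 x 62 mm; origin under its middle.
- dish: Bystander: culture dish with a green disc, 90 mm across, 14 mm high; origin under its middle.
- forceps: Bystander: steel forceps, 210 mm long, lying flat; origin near the middle.
- jar_a: Bystander: amber glass jar with white cap, 74 mm across, 115 mm high; origin under its middle.
- jar_b: Bystander: another such jar.
- spray: Bystander: yellow spray bottle with blue head, 90 mm across, 216 mm high; origin under its middle.

How it is judged:
On the way, in this order (a step that is already met when the one before it is completed fails the run):
1. the turntable stands in the indexer's click with the loaded box behind the gate (within 0.04 rad), the gate still shut and bolted (value of joint turntable between -0.04 and 0.04 rad and value of joint gate_angle below 0.03 rad and value of joint bolt_draw below 0.02 m), for 0.3 s.
2. the bolt is lifted over the lip and drawn out of the keeper (22 mm or more) (value of joint bolt_draw above 0.022 m), for 0.1 s.
At the end, for the whole second after the job is handed in: The gate stands still between 22 and 40 degrees open (0.38 to 0.70 rad), held there by the gripper's fingers on the gate or its bolt (more than 0.8 N of contact), and the turntable is still in its click within 0.04 rad (value of joint gate_angle between 0.38 and 0.7 rad and velocity of joint gate_angle between -0.05 and 0.05 rad/s and contact force between the fingers and gate above 0.8 N and value of joint turntable between -0.04 and 0.04 rad); the arm keeps its last pose, push and grip.
It fails at once if the bolt is wrenched against the keeper with more than 40 N (contact force between gate and keeper above 40 N).
It fails at once if a bystander (culture boxes, dish, forceps, jars, spray bottle) is moved by more than 30 mm (distance of any of tub_a, tub_b, dish, forceps, jar_a, jar_b, spray from where it was at the start of the episode above 0.03 m).
It also fails if it takes over 54 s, if anything falls off the work surface, if the arm or the gripper's body presses on something with over 40 N, if the wrist force passes 120 N, or if a joint passes its speed limit or range.

### The arm

A 6-joint arm with a two-finger parallel gripper is mounted at the origin on the work surface. World frame = base frame: x ahead of the robot, y to its left, z up, the work surface at z = 0. Lengths are in m, angles in rad, forces in N, time in s.
With the tool pointing down it reaches from about 0.3 to 0.875 m from the base axis. Payload 6.4 kg.
Tool frame: the origin (TCP) lies at the very end of the fingers, on their centre line; the grasp point (between the pads) lies 19 mm behind it; y points along the fingers, x is the direction in which the jaws open and shut, and the axes are right-handed (so a half turn about y gives the same grasp; the last joint's range is limited). The gripper opens to 85 mm and grips with 20 to 120 N. Pads are 22 mm wide; open, the fingers measure 114 mm over their backs; the gripper's body (76 mm by 85 mm) begins 54 mm behind the grasp point. The pads swing forward as they close: fully open they stand 13 mm farther back than shut.
Start: joints at [-1.435, 0.181, 1.607, -0, 1.354, -0.206], TCP at [0.193, -0.542, 0.231] pointing down, gripper open.
Joint ranges: [-2.99, 2.99], [-0.89, 2.07], [0.3, 2.58], [-1.14, 4.28], [0, 2.63], [-3.12, 3.12]. Speed limits (rad/s): [2.57, 2.57, 3.01, 3.14, 3.14, 3.14].

### API

Orientations are given as a unit quaternion [x, y, z, w].
In Python, from bench import * gives the robot as it stands.
- The arm moves only by the tool carry_out, never from a script. Its argument "moves" is a list of rows, each a list of 7 numbers: the shift along the tool's x, y, z in m, then the turn, a rotation vector about the tool's x, y, z in rad, then the closure, from -1 (fully open) to 1 (shut), so that 0 is half open. In form: [[tx, ty, tz, ax, ay, az, fingers], ...]. A call has 1 to 10 rows; each row is the pose to reach, as a shift and turn from the pose commanded when the call began, along the tool's axes at that moment; what a row does not reach only later rows make up. A row lasts 1/12 s, in which the tool goes at most 41.7 mm and 7.16 degrees, less where a joint would pass 70% of its speed; a pose out of reach is approached as far as the arm can. A call with a gripper value outside its range is refused whole. The fingers move at their own pace and stop on an object; the grip force is fixed at half the most. Time passes only in rows, so rows that repeat a pose let the fingers close. It gives the time, the measured TCP pose, the force and the opening at its end, in the units of the state.
- get_state(): the state, without advancing time (a new reading comes with each control period).
- camera(name): name is "side" or "top"; returns the picture (400x640x3 uint8, red, green, blue); there is no depth.
- camera_info(name): a dict with "camera_matrix" (3x3 intrinsics, pixels), "world_from_camera" (4x4, takes a point from camera to world coordinates). Camera axes: x right, y up, looking along -z (the intrinsics and any distortion apply to the point x, -y, -z); pixel columns grow to the right and rows downward; lengths in m; the calibration is good to about 2 mm. A picture is of the moment at which its call begins. camera_info takes no time and is no camera call.
- job_done(): hands the job in, once; it reports no verdict.
The state is a dict: "time_s": time; "joint_positions": joint angles; "qvel": joint speeds; "tau": joint torques, N m; "tcp_pos": TCP position; "eef_rot": TCP orientation; "force": force on the tool from outside, world axes, zero at the start; "torque": the same for the moment, N m; "width": finger opening in m.
Only numpy, scipy, OpenCV 4.12 (cv2) and the standard library are available. Lean on these libraries where they do the work, as an engineer would, in place of code of your own. Each camera call takes 0.05 s, during which the arm holds its last target. There are 200 camera calls.

## Working session

There is one attempt and no reset: what is moved stays moved. The work goes in short steps, Python scripts to look and compute and a tool call to move; the robot and the scene stay as the last step left them, time stands still between calls to the robot, and variables do not carry over. Pictures are saved under pics/ and viewed, about 8 in all and at most 12, crops included, and the job is handed in when it is done.

Besides the shell and the picture viewer there is one more tool, called after "Emit:" in YAML: its name, and indented under it one key for each argument. carry_out: Moves the arm, as the interface text tells. Its arguments: {"type":"object","properties":{"moves":{"type":"array"}},"required":["moves"]}

```bash
mkdir -p pics; ls; python3 - <<'E'
from bench import *
import cv2
s=get_state(); print({k:s[k] for k in('time_s','tcp_pos','eef_rot','width','force')})
for n in('side','top'):
    i=camera_info(n); print(n,i)
    cv2.imwrite(f'pics/{n}0.png',camera(n)[:,:,::-1])
E
```

```text
pics
{'time_s': 0.0, 'tcp_pos': array([ 0.19266699, -0.54117798,  0.23039235]), 'eef_rot': array([-0.57730581,  0.40810152, -0.40725066,  0.57820243]), 'width': 0.08558578950120878, 'force': array([-0.06561576, -0.48525233,  0.1630091 ])}
side {'camera_matrix': array([[509.76803368,   0.        , 319.33505753],
       [  0.        , 509.76803368, 198.69005209],
       [  0.        ,   0.        ,   1.        ]]), 'world_from_camera': array([[ 0.96182651,  0.16630798, -0.21732793,  0.16358222],
       [-0.27249987,  0.50899461, -0.81649758, -1.45713487],
       [-0.02517132,  0.84455085,  0.53488341,  0.98599544],
       [ 0.        ,  0.        ,  0.        ,  1.        ]])}
top {'camera_matrix': array([[434.65780517,   0.        , 326.30860441],
       [  0.        , 434.65780517, 192.61484574],
       [  0.        ,   0.        ,   1.        ]]), 'world_from_camera': array([[ 2.46631286e-02,  9.94968028e-01, -9.71100061e-02,
         4.04997402e-01],
       [-9.99695331e-01,  2.46424759e-02, -1.41220115e-03,
        -1.45963925e-01],
       [ 9.87935991e-04,  9.71152489e-02,  9.95272652e-01,
         1.34579372e+00],
       [ 0.00000000e+00,  0.00000000e+00,  0.00000000e+00,
         1.00000000e+00]])}
```

View pics/side0.png

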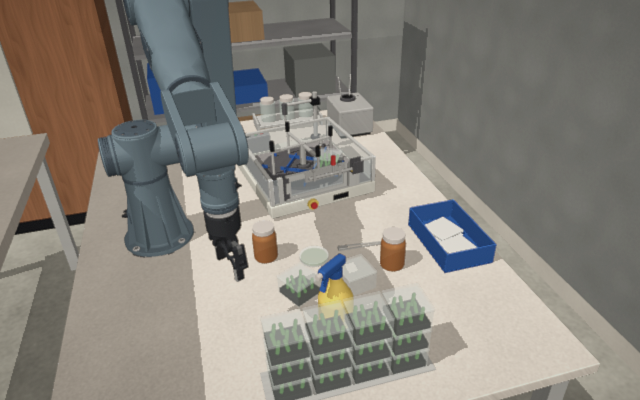

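View pics/top0.png

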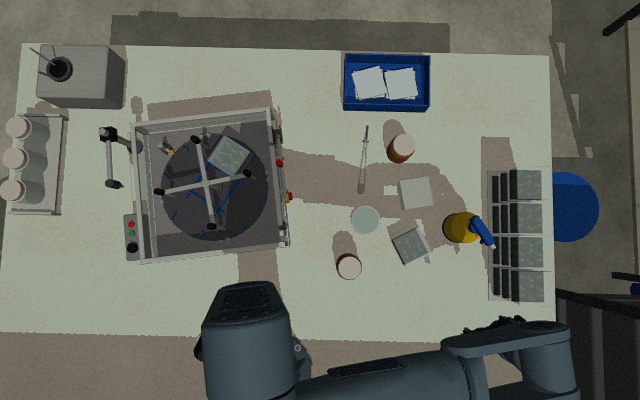

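```bash
cat > h.py <<'E'
from bench import *
import cv2, numpy as np
from scipy.spatial.transform import Rotation as R
def ray(n,uv):
    i=camera_info(n); K=i['camera_matrix']; T=i['world_from_camera']
    d=np.linalg.inv(K)@[uv[0],uv[1],1]; d=T[:3,:3]@[d[0],-d[1],-d[2]]
    return T[:3,3],d
def onz(n,uv,z):
    o,d=ray(n,uv); return (o+d*(z-o[2])/d[2])
def proj(n,p):
    i=camera_info(n); T=np.linalg.inv(i['world_from_camera']); q=T[:3,:3]@p+T[:3,3]
    q=i['camera_matrix']@[q[0],-q[1],-q[2]]; return q[:2]/q[2]
def blobs(m,mina=8):
    n,l,s,c=cv2.connectedComponentsWithStats(m.astype(np.uint8))
    return [(c[k].round(1),s[k].tolist()) for k in range(1,n) if s[k,4]>=mina]
E
python3 - <<'E'
from h import *
im=cv2.imread('pics/top0.png')
hsv=cv2.cvtColor(im,cv2.COLOR_BGR2HSV)
red=((hsv[...,0]<8)|(hsv[...,0]>172))&(hsv[...,1]>150)&(hsv[...,2]>80)
print('red');[print(c,s) for c,s in blobs(red)]
dark=(im.max(2)<35); dark[:,:140]=0;dark[:,290:]=0;dark[270:]=0;dark[:100]=0
print('dark');[print(c,s,onz('top',c,.186)) for c,s in blobs(dark)]
c=im[95:275,90:310]; cv2.imwrite('pics/topcrop.png',cv2.resize(c,None,fx=3.3,fy=3.3,interpolation=cv2.INTER_CUBIC))
E
```

```text
red
[278.3 161.9] [276, 159, 6, 6, 29]
[289.9 195.6] [289, 193, 3, 6, 17]
[130.4 224.1] [128, 222, 6, 5, 27]
dark
[273.4 135.7] [272, 129, 4, 15, 30] [0.66983223 0.00313171 0.186     ]
[195.1 139.4] [191, 136, 10, 8, 58] [0.65433751 0.21506064 0.186     ]
[204.2 138.5] [203, 137, 4, 4, 8] [0.65743223 0.19051991 0.186     ]
[233. 139.] [230, 137, 7, 5, 9] [0.65799773 0.11235887 0.186     ]
[242.6 144.8] [238, 141, 12, 10, 18] [0.64267573 0.08563382 0.186     ]
[247.3 172.5] [243, 167, 13, 12, 66] [0.56729524 0.06970035 0.186     ]
[187.  172.2] [183, 170, 10, 6, 19] [0.56408327 0.23201017 0.186     ]
[236.8 188.5] [234, 186, 6, 5, 8] [0.52330289 0.09602399 0.186     ]
[158.8 191.4] [154, 188, 10, 8, 58] [0.5103131  0.30466043 0.186     ]
[237.  194.9] [231, 192, 13, 7, 25] [0.50608669 0.09471851 0.186     ]
[215.6 196.7] [214, 195, 4, 5, 9] [0.49983178 0.151779   0.186     ]
[241.5 201.2] [237, 199, 10, 6, 17] [0.48947246 0.08193083 0.186     ]
[216.6 203.5] [214, 202, 6, 4, 8] [0.48166347 0.1482054  0.186     ]
[232.4 203.2] [230, 202, 6, 3, 12] [0.48351156 0.10601859 0.186     ]
[25
[... 341 characters left out ...]
 ]
[252.1 214.1] [249, 212, 7, 5, 9] [0.45568899 0.05216318 0.186     ]
[220.1 222. ] [219, 220, 3, 5, 8] [0.43256462 0.13646361 0.186     ]
[211.  225.9] [207, 223, 9, 7, 56] [0.42161972 0.16015888 0.186     ]
[282.8 227.9] [280, 227, 6, 3, 9] [ 0.42103224 -0.03096227  0.186     ]
[212.4 232.7] [209, 231, 6, 5, 10] [0.40371393 0.15553391 0.186     ]
[218.9 233.4] [217, 230, 5, 9, 16] [0.40229005 0.13818688 0.186     ]
[228.6 231.6] [225, 231, 8, 3, 14] [0.40768332 0.11265859 0.186     ]
[235.1 234.7] [232, 234, 7, 3, 9] [0.3999171  0.09502693 0.186     ]
[221.5 238. ] [220, 236, 5, 4, 10] [0.39031919 0.13070091 0.186     ]
[212.  239.1] [209, 238, 6, 3, 8] [0.38679843 0.15574742 0.186     ]
```

View pics/topcrop.png

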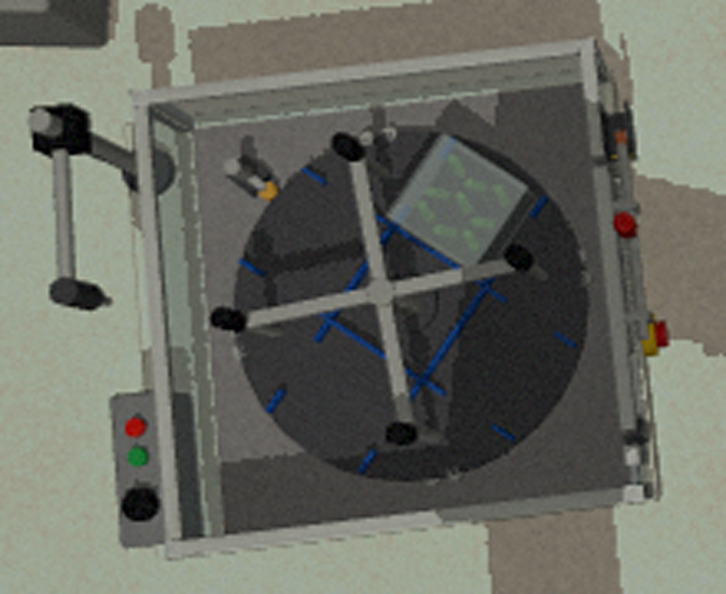

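```bash
cat >> h.py <<'E'
C=np.array([.538,.1876])
def row(p,xang,cmd):   # world target TCP, tool-x angle deg (tool down); cmd=(p0,xang0 deg)
    a=np.radians(cmd[1]); X=np.array([np.cos(a),np.sin(a),0]); Y=np.array([0,0,-1.]); Z=np.cross(X,Y)
    d=np.array(p)-cmd[0]
    return [round(float(v),4) for v in (d@X,d@Y,d@Z)]+[round(-float(np.radians(xang-cmd[1])),3)]  # tx ty tz ay
def st():
    s=get_state(); m=R.from_quat(s['eef_rot']).as_matrix()
    print('t',round(s['time_s'],2),'tcp',s['tcp_pos'].round(4),'xang',np.degrees(np.arctan2(m[1,0],m[0,0])).round(2),'ydir',m[:,1].round(3),'F',s['force'].round(1),'w',round(s['width'],4),'q',np.round(s['joint_positions'],2))
    return s
E
python3 - <<'E'
from h import *
for n in('side','top'):
    im=cv2.imread(f'pics/{n}0.png');hsv=cv2.cvtColor(im,cv2.COLOR_BGR2HSV)
    red=((hsv[...,0]<8)|(hsv[...,0]>172))&(hsv[...,1]>130)&(hsv[...,2]>70)
    print(n,[(c,s) for c,s in blobs(red,10)][:6])
k=onz('top',(278.3,161.9),.198); print('knob top',k)
k2=onz('side',(333,160),.189); print('side',k2)
v=k[:2]-C; print('r',np.hypot(*v),'yaw',[np.degrees(np.arctan2(v[1],v[0])-np.arctan2(-209,x)) for x in(26,28,30)])
g=np.array([[.5655,.070],[.6543,.2151],[.5103,.3047],[.4216,.1602]])-C
print('grip ang',np.degrees(np.arctan2(g[:,1],g[:,0])),np.hypot(*g.T))
# guard top corners (crop px) at 158 mm
for u,v in((135,97),(592,42),(165,550)): print(onz('top',(90+u/3.3,95+v/3.3),.158).round(4))
for p in ((.654,.215,.186),(.5655,.07,.186)): print(proj('side',np.array(p)),proj('top',np.array(p)))
st()
E
```

```text
side [(array([332.6, 160.1]), [331, 156, 5, 9, 38]), (array([313.9, 205.4]), [311, 203, 7, 6, 31])]
top [(array([278.5, 162.1]), [276, 159, 7, 7, 34]), (array([290. , 195.8]), [289, 192, 3, 8, 22]), (array([130.4, 224.1]), [128, 221, 6, 7, 29])]
knob top [ 0.59622852 -0.01409341  0.198     ]
side [ 0.59589592 -0.02389868  0.189     ]
r 0.2099304495110804 yaw [np.float64(9.012058793043035), np.float64(8.472777822987858), np.float64(7.9348534243251345)]
grip ang [ -76.83825766   13.30366027  103.30868046 -166.75399303] [0.12077255 0.11950707 0.12033163 0.11958144]
[0.6984 0.4049 0.158 ]
[0.7556 0.0208 0.158 ]
[0.321  0.3545 0.158 ]
[329.04249702 129.72085537] [195.11562261 139.52287069]
[316.60652427 149.94269328] [247.16054434 173.15773251]
t 0.1 tcp [ 0.1927 -0.5412  0.2305] xang -70.41 ydir [-0.     0.002 -1.   ] F [-0.5 -0.2 -0.5] w 0.0851 q [-1.44  0.18  1.61 -0.    1.35 -0.21]
```

```bash
python3 - <<'E'
from h import *
cmd=(np.array([.1927,-.5412,.2305]),-70.4)
print(row([.5656,.0708,.33],13.3,cmd))
E
```

```text
[-0.4514, -0.0995, 0.5566, -1.461]
```

Emit:
carry_out:
  moves:
    - [0,-0.1,0,0,0,0,-0.5]
    - [0,-0.1,0,0,0,0,-0.5]
    - [0,-0.1,0,0,0,0,-0.5]
    - [-0.05,-0.1,0.062,0,-0.16,0,0]
    - [-0.08,-0.1,0.1,0,-0.27,0,0]
    - [-0.105,-0.1,0.13,0,-0.36,0,0]
    - [-0.131,-0.1,0.162,0,-0.45,0,0]
    - [-0.157,-0.1,0.194,0,-0.55,0,0]
    - [-0.183,-0.1,0.226,0,-0.65,0,0]
    - [-0.21,-0.1,0.259,0,-0.74,0,0]

```text
time_s: 0.93
tcp_pos: [0.3451, -0.2908, 0.331]
eef_rot: [-0.686, 0.17, -0.17, 0.687]
force: [0.8, 0.0, 1.1]
width: 0.0428
```

```bash
cat >> h.py <<'E'
def apply(cmd,r): # r=[tx,ty,tz,ay]
    a=np.radians(cmd[1]); X=np.array([np.cos(a),np.sin(a),0]); Y=np.array([0,0,-1.]); Z=np.cross(X,Y)
    return (cmd[0]+r[0]*X+r[1]*Y+r[2]*Z, cmd[1]-np.degrees(r[3]))
E
python3 - <<'E'
from h import *
cmd=apply((np.array([.1927,-.5412,.2305]),-70.4),(-.21,-.1,.259,-.74)); print(cmd)
st()
print(row([.5656,.0708,.33],13.3,cmd))
E
```

```text
(array([ 0.36624805, -0.25648598,  0.3305    ]), np.float64(-28.00112316031909))
t 0.93 tcp [ 0.3451 -0.2908  0.331 ] xang -27.76 ydir [-0.  0. -1.] F [0.8 0.  1.1] w 0.0428 q [-0.96 -0.18  1.77  0.    1.55 -0.48]
[0.0224, 0.0005, 0.3826, -0.721]
```

Emit:
carry_out:
  moves:
    - [0.002,0,0.04,0,-0.09,0,0]
    - [0.005,0,0.08,0,-0.18,0,0]
    - [0.007,0,0.12,0,-0.27,0,0]
    - [0.01,0,0.16,0,-0.36,0,0]
    - [0.012,0,0.2,0,-0.45,0,0]
    - [0.015,0,0.24,0,-0.54,0,0]
    - [0.017,0,0.28,0,-0.62,0,0]
    - [0.02,0,0.32,0,-0.7,0,0]
    - [0.021,0,0.36,0,-0.721,0,0]
    - [0.022,0,0.383,0,-0.721,0,0]

```text
time_s: 1.77
tcp_pos: [0.5449, 0.0386, 0.3308]
eef_rot: [-0.702, -0.083, 0.083, 0.703]
force: [0.1, -0.9, 0.5]
width: 0.0425
```

```bash
python3 - <<'E'
from h import *
s=st(); im=camera('top'); cv2.imwrite('pics/top1.png',im[95:275,130:350,::-1].repeat(3,0).repeat(3,1))
st()
E
```

```text
t 1.77 tcp [0.5449 0.0386 0.3308] xang 13.51 ydir [-0.     0.001 -1.   ] F [ 0.1 -0.9  0.5] w 0.0425 q [-0.15  0.05  1.55  0.    1.54 -0.38]
t 1.82 tcp [0.5458 0.0406 0.3305] xang 13.55 ydir [ 0.     0.003 -1.   ] F [-2.4  0.8 -1.5] w 0.0426 q [-0.14  0.05  1.55  0.    1.54 -0.38]
```

View pics/top1.png

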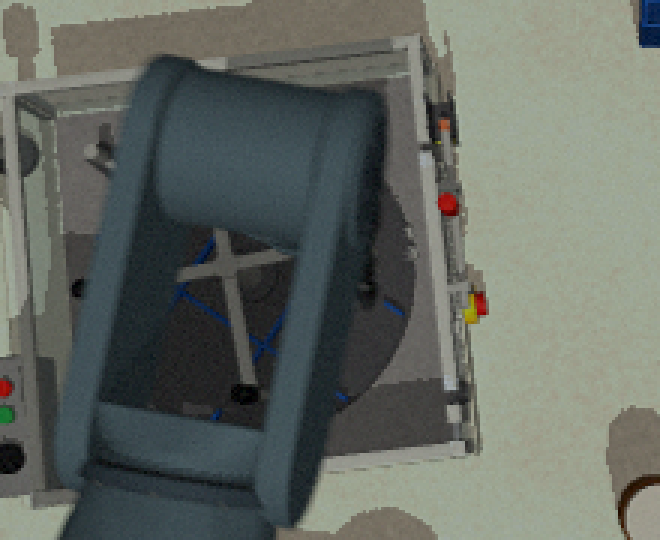

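```bash
python3 - <<'E'
from h import *
cmd=(np.array([.546,.041,.3305]),13.5)
print(row([.5656,.0708,.176],13.3,cmd))
E
```

```text
[0.026, 0.1545, 0.0244, 0.003]
```

Emit:
carry_out:
  moves:
    - [0.026,0.01,0.0244,0,0,0,0]
    - [0.026,0.01,0.0244,0,0,0,0]
    - [0.026,0.03,0.0244,0,0,0,0]
    - [0.026,0.06,0.0244,0,0,0,0]
    - [0.026,0.09,0.0244,0,0,0,0]
    - [0.026,0.11,0.0244,0,0,0,0]
    - [0.026,0.125,0.0244,0,0,0,0]
    - [0.026,0.14,0.0244,0,0,0,0]
    - [0.026,0.15,0.0244,0,0,0,0]
    - [0.026,0.1545,0.0244,0,0,0,0]

```text
time_s: 2.65
tcp_pos: [0.5625, 0.0645, 0.1748]
eef_rot: [-0.702, -0.081, 0.083, 0.703]
force: [0.2, -0.1, -0.1]
width: 0.0426
```

```bash
python3 - <<'E'
from h import *
im=camera('side'); cv2.imwrite('pics/side1.png',cv2.resize(im[90:230,220:400,::-1],None,fx=4,fy=4,interpolation=cv2.INTER_CUBIC))
st()
E
```

```text
t 2.7 tcp [0.5626 0.0645 0.1749] xang 13.27 ydir [-0.003  0.    -1.   ] F [-0.9  0.4 -1.2] w 0.0427 q [-0.1   0.22  1.68 -0.    1.24 -0.33]
```

View pics/side1.png

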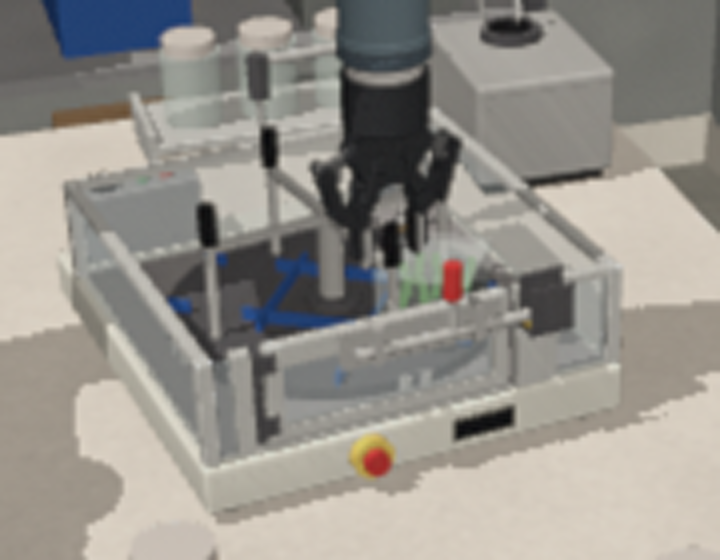

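```bash
python3 - <<'E'
from h import *
cmd=(np.array([.5626,.0645,.1750]),13.3)
for f in [-77,-80,-83,-86,-89,-92,-95,-98,-101]:
    a=np.radians(f); print(f,row([*(C+.12*np.array([np.cos(a),np.sin(a)])),.175],f+90,cmd))
E
```

```text
-77 [0.0038, 0.0, 0.0055, 0.005]
-80 [-0.0025, 0.0, 0.0057, 0.058]
-83 [-0.0088, 0.0, 0.0062, 0.11]
-86 [-0.015, 0.0, 0.007, 0.162]
-89 [-0.0212, 0.0, 0.0082, 0.215]
-92 [-0.0273, 0.0, 0.0097, 0.267]
-95 [-0.0333, 0.0, 0.0115, 0.319]
-98 [-0.0392, 0.0, 0.0137, 0.372]
-101 [-0.045, 0.0, 0.0161, 0.424]
```

Emit:
carry_out:
  moves:
    - [0.0038,0,0.0055,0,0.005,0,0.35]
    - [0.0038,0,0.0055,0,0.005,0,0.35]
    - [-0.0025,0,0.0057,0,0.058,0,0.35]
    - [-0.0088,0,0.0062,0,0.11,0,0.35]
    - [-0.015,0,0.007,0,0.162,0,0.35]
    - [-0.0212,0,0.0082,0,0.215,0,0.35]
    - [-0.0273,0,0.0097,0,0.267,0,0.35]
    - [-0.0333,0,0.0115,0,0.319,0,0.35]
    - [-0.0392,0,0.0137,0,0.372,0,0.35]
    - [-0.045,0,0.0161,0,0.424,0,0.35]

```text
time_s: 3.53
tcp_pos: [0.5172, 0.0699, 0.1783]
eef_rot: [0.704, -0.067, 0.07, -0.704]
force: [1.1, -1.5, -0.8]
width: 0.028
```

```bash
python3 - <<'E'
from h import *
s=st(); v=s['tcp_pos'][:2]-C; print(np.degrees(np.arctan2(v[1],v[0])),np.hypot(*v))
cmd=apply((np.array([.5626,.0645,.1750]),13.3),(-.045,0,.0161,.424)); print(cmd)
for f in [-104,-107,-110,-113,-116,-118,-120,-122,-124]:
    a=np.radians(f); print(f,row([*(C+.12*np.array([np.cos(a),np.sin(a)])),.175],f+90,cmd))
E
```

```text
t 3.53 tcp [0.5172 0.0699 0.1783] xang -11.14 ydir [ 0.003 -0.001 -1.   ] F [ 1.1 -1.5 -0.8] w 0.028 q [-0.09  0.12  1.79 -0.    1.23  0.1 ]
-100.03403896559807 0.1194978770796549
(array([0.51510315, 0.06981594, 0.175     ]), np.float64(-10.993410513546902))
-104 [-0.0063, 0.0, 0.0002, 0.052]
-107 [-0.0125, 0.0, 0.0006, 0.105]
-110 [-0.0188, 0.0, 0.0015, 0.157]
-113 [-0.0249, 0.0, 0.0026, 0.21]
-116 [-0.0311, 0.0, 0.0041, 0.262]
-118 [-0.0351, 0.0, 0.0052, 0.297]
-120 [-0.0391, 0.0, 0.0065, 0.332]
-122 [-0.043, 0.0, 0.008, 0.367]
-124 [-0.0469, 0.0, 0.0095, 0.402]
```

Emit:
carry_out:
  moves:
    - [-0.0063,0.001,0.0002,0,0.052,0,0.35]
    - [-0.0125,0.002,0.0006,0,0.105,0,0.35]
    - [-0.0188,0.002,0.0015,0,0.157,0,0.35]
    - [-0.0249,0.002,0.0026,0,0.21,0,0.35]
    - [-0.0311,0.002,0.0041,0,0.262,0,0.35]
    - [-0.0351,0.002,0.0052,0,0.297,0,0.35]
    - [-0.0391,0.002,0.0065,0,0.332,0,0.35]
    - [-0.043,0.002,0.008,0,0.367,0,0.35]
    - [-0.0469,0.002,0.0095,0,0.402,0,0.35]
    - [-0.0469,0.002,0.0095,0,0.402,0,0.35]

```text
time_s: 4.37
tcp_pos: [0.4732, 0.0883, 0.1763]
eef_rot: [-0.676, 0.206, -0.209, 0.676]
force: [1.2, -1.5, -0.5]
width: 0.0277
```

```bash
python3 - <<'E'
from h import *
s=st(); v=s['tcp_pos'][:2]-C; print(np.degrees(np.arctan2(v[1],v[0])),np.hypot(*v))
cmd=apply((np.array([.5151,.0698,.1750]),-11),(-.0469,.002,.0095,.402)); print(cmd)
for f in [-125,-126,-127,-128,-129]:
    a=np.radians(f); print(f,row([*(C+.12*np.array([np.cos(a),np.sin(a)])),.175],f+90,cmd))
E
```

```text
t 4.37 tcp [0.4732 0.0883 0.1763] xang -34.08 ydir [ 0.004 -0.001 -1.   ] F [ 1.2 -1.5 -0.5] w 0.0277 q [-0.06  0.03  1.89 -0.    1.22  0.53]
-123.13730594632051 0.11858166476123434
(array([0.47087437, 0.0880744 , 0.173     ]), np.float64(-34.0329033642591))
-125 [-0.0021, -0.002, 0.0001, 0.017]
-126 [-0.0042, -0.002, 0.0001, 0.034]
-127 [-0.0063, -0.002, 0.0002, 0.052]
-128 [-0.0084, -0.002, 0.0003, 0.069]
-129 [-0.0105, -0.002, 0.0005, 0.087]
```

Emit:
carry_out:
  moves:
    - [-0.002,0,0,0,0.017,0,0.35]
    - [-0.004,0,0,0,0.034,0,0.35]
    - [-0.006,0,0,0,0.052,0,0.35]
    - [-0.008,0,0,0,0.069,0,0.35]
    - [-0.009,0,0,0,0.078,0,0.35]
    - [-0.01,0,0,0,0.078,0,0.35]
    - [-0.01,0,0,0,0.078,0,0.35]

```text
time_s: 4.95
tcp_pos: [0.4633, 0.0941, 0.1745]
eef_rot: [0.668, -0.233, 0.233, -0.668]
force: [-0.6, -0.7, -0.1]
width: 0.0276
```

```bash
python3 - <<'E'
from h import *
s=st(); v=s['tcp_pos'][:2]-C; print(np.degrees(np.arctan2(v[1],v[0])),np.hypot(*v))
im=camera('top')[:,:,::-1]; cv2.imwrite('pics/top2f.png',im)
cv2.imwrite('pics/top2.png',cv2.resize(im[95:275,110:310],None,fx=3.3,fy=3.3,interpolation=cv2.INTER_CUBIC))
dark=(im.max(2)<35); dark[:,:140]=0;dark[:,290:]=0;dark[270:]=0;dark[:100]=0
[print(c,s,onz('top',c,.186).round(4)) for c,s in blobs(dark,35)]
E
```

```text
t 4.95 tcp [0.4633 0.0941 0.1745] xang -38.48 ydir [-0.001  0.    -1.   ] F [-0.6 -0.7 -0.1] w 0.0276 q [-0.05  0.01  1.91  0.    1.22  0.62]
-128.63313709095792 0.11968087015056135
[208.5 151. ] [200, 135, 17, 34, 183] [0.6234 0.1771 0.186 ]
[228. 148.] [218, 143, 20, 14, 108] [0.6329 0.1248 0.186 ]
[168.6 155.1] [164, 152, 11, 8, 56] [0.6095 0.2843 0.186 ]
[239.7 202.3] [233, 187, 17, 35, 274] [0.4864 0.0866 0.186 ]
[188.5 228.5] [183, 223, 14, 13, 57] [0.4133 0.2196 0.186 ]
[170.2 259.7] [161, 250, 18, 17, 72] [0.33   0.2633 0.186 ]
```

View pics/top2.png

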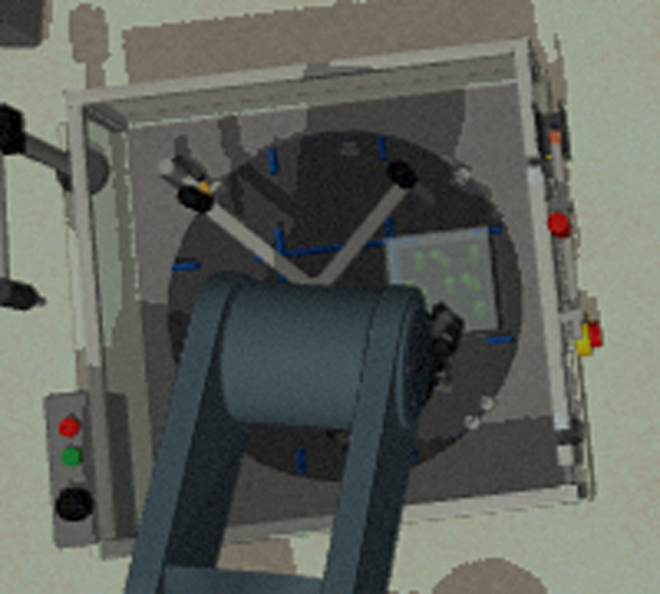

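```bash
python3 - <<'E'
from h import *
cmd=(np.array([.4633,.0941,.1745]),-38.5)
print(row([.5945,-.0152,.25],8.3,cmd))
E
```

```text
[0.1707, -0.0755, -0.0039, -0.817]
```

Emit:
carry_out:
  moves:
    - [0,0,0,0,0,0,0]
    - [0,-0.03,0,0,0,0,0]
    - [0,-0.07,0,0,0,0,0]
    - [0.02,-0.0755,0,0,-0.11,0,0]
    - [0.05,-0.0755,0,0,-0.23,0,0]
    - [0.085,-0.0755,-0.001,0,-0.35,0,0]
    - [0.12,-0.0755,-0.002,0,-0.47,0,0]
    - [0.15,-0.0755,-0.003,0,-0.59,0,0]
    - [0.165,-0.0755,-0.0039,0,-0.71,0,0]
    - [0.1707,-0.0755,-0.0039,0,-0.817,0,0]

```text
time_s: 5.83
tcp_pos: [0.5964, -0.0178, 0.2497]
eef_rot: [0.705, 0.052, -0.053, -0.705]
force: [-0.5, 0.4, -0.0]
width: 0.043
```

```bash
python3 - <<'E'
from h import *
s=st(); im=camera('top')[:,:,::-1]; s=st()
hsv=cv2.cvtColor(im,cv2.COLOR_BGR2HSV)
red=((hsv[...,0]<8)|(hsv[...,0]>172))&(hsv[...,1]>130)&(hsv[...,2]>70)
for c,q in blobs(red,10): print(c,q,onz('top',c,.198).round(4))
dark=(im.max(2)<35); dark[:,:140]=0;dark[:,290:]=0;dark[270:]=0;dark[:100]=0
for c,q in blobs(dark,45):
    p=onz('top',c,.186)[:2]-C; print(c,q,np.hypot(*p).round(4),np.degrees(np.arctan2(p[1],p[0])).round(2))
cmd=(s['tcp_pos'],8.3)
print(row([.5945,-.0152,.175],8.3,cmd))
E
```

```text
t 5.83 tcp [ 0.5964 -0.0178  0.2497] xang 8.53 ydir [-0. -0. -1.] F [-0.5  0.4 -0. ] w 0.043 q [-0.23  0.21  1.53 -0.    1.4  -0.38]
t 5.88 tcp [ 0.5963 -0.0175  0.2496] xang 8.86 ydir [-0. -0. -1.] F [-0.6 -1.4 -0.2] w 0.0428 q [-0.23  0.21  1.53 -0.    1.4  -0.38]
[290. 196.] [289, 192, 3, 8, 21] [ 0.5056 -0.0483  0.198 ]
[130.4 224.1] [128, 221, 6, 7, 29] [0.4209 0.3694 0.198 ]
[169.  155.8] [164, 151, 11, 14, 73] 0.1182 53.93
[174.2 218.2] [167, 211, 14, 18, 95] 0.1217 143.95
[-0.0015, 0.0746, 0.0026, -0.0]
```

Emit:
carry_out:
  moves:
    - [-0.0015,0.01,0.0025,0,0,0,0]
    - [-0.0015,0.03,0.0025,0,0,0,0]
    - [-0.0015,0.05,0.0025,0,0,0,0]
    - [-0.0015,0.063,0.0025,0,0,0,0]
    - [-0.0015,0.071,0.0025,0,0,0,0]
    - [-0.0015,0.075,0.0025,0,0,0,0]
    - [-0.0015,0.075,0.0025,0,0,0,0]

```text
time_s: 6.47
tcp_pos: [0.5925, -0.0128, 0.1745]
eef_rot: [-0.705, -0.051, 0.051, 0.705]
force: [0.5, -1.0, -0.2]
width: 0.0426
```

```bash
python3 - <<'E'
from h import *
s=st(); im=camera('side')[:,:,::-1]
hsv=cv2.cvtColor(im,cv2.COLOR_BGR2HSV)
red=((hsv[...,0]<8)|(hsv[...,0]>172))&(hsv[...,1]>130)&(hsv[...,2]>70)
for c,q in blobs(red,10): print(c,q)
print(proj('side',s['tcp_pos']),proj('side',s['tcp_pos']+[0,0,.03]))
cv2.imwrite('pics/side2.png',cv2.resize(im[110:220,260:400],None,fx=5,fy=5,interpolation=cv2.INTER_CUBIC))
E
```

```text
t 6.47 tcp [ 0.5925 -0.0128  0.1745] xang 8.28 ydir [-0.001  0.    -1.   ] F [ 0.5 -1.  -0.2] w 0.0426 q [-0.22  0.28  1.61  0.    1.26 -0.37]
[332.9 159.5] [331, 155, 5, 10, 48]
[313.8 205.3] [311, 202, 7, 7, 33]
[331.09180951 162.49662934] [330.97569785 154.51306434]
```

View pics/side2.png

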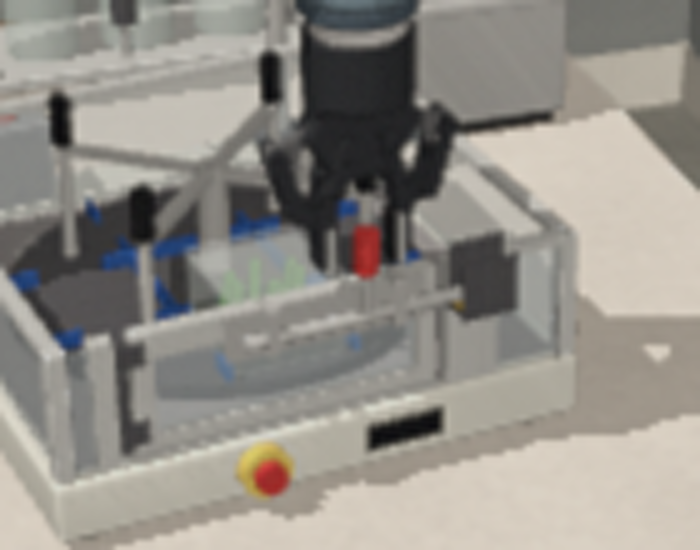

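Emit:
carry_out:
  moves:
    - [0.0025,0,-0.0035,0,0,0,0]
    - [0.0025,0,-0.0035,0,0,0,0.2]
    - [0.0025,0,-0.0035,0,0,0,0.4]
    - [0.0025,0,-0.0035,0,0,0,0.6]
    - [0.0025,0,-0.0035,0,0,0,0.8]
    - [0.0025,0,-0.0035,0,0,0,1]
    - [0.0025,0,-0.0035,0,0,0,1]
    - [0.0025,0,-0.0035,0,0,0,1]

```text
time_s: 7.18
tcp_pos: [0.5966, -0.0165, 0.1762]
eef_rot: [0.705, 0.052, -0.051, -0.705]
force: [0.3, 0.1, 6.3]
width: 0.0164
```

```bash
python3 -c "
from h import *
st()"
```

```text
t 7.18 tcp [ 0.5966 -0.0165  0.1762] xang 8.31 ydir [ 0.002 -0.    -1.   ] F [0.3 0.1 6.3] w 0.0164 q [-0.23  0.28  1.6  -0.    1.26 -0.37]
```

Emit:
carry_out:
  moves:
    - [0,-0.002,0,0,0,0,1]
    - [0,-0.004,0,0,0,0,1]
    - [0,-0.006,0,0,0,0,1]
    - [0,-0.008,0,0,0,0,1]
    - [0,-0.01,0,0,0,0,1]
    - [0,-0.012,0,0,0,0,1]
    - [0,-0.0125,0,0,0,0,1]
    - [0,-0.0125,0,0,0,0,1]

```text
time_s: 7.85
tcp_pos: [0.5958, -0.0164, 0.1879]
eef_rot: [0.705, 0.051, -0.051, -0.705]
force: [-0.2, -1.7, -2.2]
width: 0.0164
```

```bash
python3 - <<'E'
from h import *
s=st(); im=camera('side')[:,:,::-1]
hsv=cv2.cvtColor(im,cv2.COLOR_BGR2HSV)
red=((hsv[...,0]<8)|(hsv[...,0]>172))&(hsv[...,1]>130)&(hsv[...,2]>70)
for c,q in blobs(red,10): print(c,q)
cv2.imwrite('pics/side3.png',cv2.resize(im[130:200,300:390],None,fx=7,fy=7,interpolation=cv2.INTER_CUBIC))
E
```

```text
t 7.85 tcp [ 0.5958 -0.0164  0.1879] xang 8.31 ydir [-0. -0. -1.] F [-0.2 -1.7 -2.2] w 0.0164 q [-0.23  0.27  1.59 -0.    1.28 -0.37]
[334.  156.5] [333, 152, 3, 10, 30]
[313.8 205.3] [311, 202, 7, 7, 33]
```

View pics/side3.png

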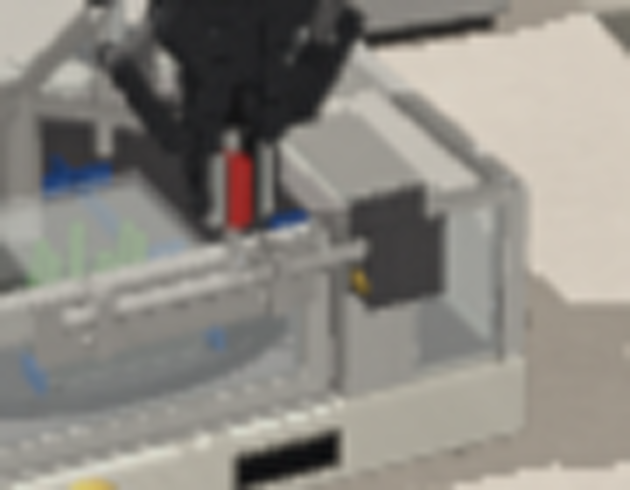

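Emit:
carry_out:
  moves:
    - [-0.003,0,0,0,0,0,1]
    - [-0.006,0,0,0,0,0,1]
    - [-0.009,0,0,0,0,0,1]
    - [-0.012,0,0,0,0,0,1]
    - [-0.015,0,0,0,0,0,1]

```text
time_s: 8.32
tcp_pos: [0.5809, -0.0186, 0.1879]
eef_rot: [0.705, 0.051, -0.051, -0.705]
force: [2.5, -2.9, -2.0]
width: 0.0162
```

Emit:
carry_out:
  moves:
    - [-0.003,0,0,0,0,0,1]
    - [-0.006,0,0,0,0,0,1]
    - [-0.009,0,0,0,0,0,1]
    - [-0.012,0,0,0,0,0,1]
    - [-0.015,0,0,0,0,0,1]
    - [-0.018,0,0,0,0,0,1]
    - [-0.021,0,0,0,0,0,1]
    - [-0.021,0,0,0,0,0,1]
    - [-0.021,0,0,0,0,0,1]

```text
time_s: 9.07
tcp_pos: [0.5599, -0.0216, 0.1877]
eef_rot: [0.705, 0.051, -0.051, -0.705]
force: [-0.6, -3.7, -0.8]
width: 0.0163
```

```bash
python3 - <<'E'
from h import *
s=st(); yaw=np.radians(8.3)
Rz=lambda a:np.array([[np.cos(a),-np.sin(a)],[np.sin(a),np.cos(a)]])
H=C+Rz(yaw)@[-.145,-.190]
k=Rz(-yaw)@(s['tcp_pos'][:2]-H); print('hinge',H,'knob in gate',k)
cmd=(s['tcp_pos'],s and 8.3)
for d in range(3,34,3):
    a=np.radians(d); p=H+Rz(yaw-a)@k
    print(d,row([*p,s['tcp_pos'][2]],8.3-d,cmd))
E
```

```text
t 9.07 tcp [ 0.5599 -0.0216  0.1877] xang 8.3 ydir [-0.001 -0.    -1.   ] F [-0.6 -3.7 -0.8] w 0.0163 q [-0.25  0.19  1.69 -0.    1.26 -0.39]
hinge [ 0.42194644 -0.02134155] knob in gate [ 0.13649777 -0.02018176]
3 [-0.0012, 0.0, -0.0071, 0.052]
6 [-0.0029, 0.0, -0.0142, 0.105]
9 [-0.0048, 0.0, -0.0211, 0.157]
12 [-0.0072, 0.0, -0.0279, 0.209]
15 [-0.0099, 0.0, -0.0346, 0.262]
18 [-0.0129, 0.0, -0.0412, 0.314]
21 [-0.0163, 0.0, -0.0476, 0.367]
24 [-0.02, 0.0, -0.0538, 0.419]
27 [-0.024, 0.0, -0.0598, 0.471]
30 [-0.0284, 0.0, -0.0655, 0.524]
33 [-0.033, 0.0, -0.0711, 0.576]
```

Emit:
carry_out:
  moves:
    - [-0.0012,0,-0.0071,0,0.052,0,1]
    - [-0.0029,0,-0.0142,0,0.105,0,1]
    - [-0.0048,0,-0.0211,0,0.157,0,1]
    - [-0.0072,0,-0.0279,0,0.209,0,1]
    - [-0.0099,0,-0.0346,0,0.262,0,1]
    - [-0.0129,0,-0.0412,0,0.314,0,1]
    - [-0.0163,0,-0.0476,0,0.367,0,1]
    - [-0.02,0,-0.0538,0,0.419,0,1]
    - [-0.024,0,-0.0598,0,0.471,0,1]
    - [-0.0284,0,-0.066,0,0.524,0,1]

```text
time_s: 9.9
tcp_pos: [0.5419, -0.0894, 0.1875]
eef_rot: [-0.693, 0.134, -0.134, 0.695]
force: [1.9, 4.3, -1.9]
width: 0.0163
```

Emit:
carry_out:
  moves:
    - [0,0,-0.001,0,0,0,1]
    - [0,0,-0.001,0,0,0,1]
    - [0,0,-0.001,0,0,0,1]
    - [0,0,-0.001,0,0,0,1]
    - [0,0,-0.001,0,0,0,1]
    - [0,0,-0.001,0,0,0,1]

```text
time_s: 10.4
tcp_pos: [0.5414, -0.0907, 0.1876]
eef_rot: [-0.694, 0.133, -0.132, 0.695]
force: [1.4, 4.9, -1.9]
width: 0.0161
```

```bash
python3 - <<'E'
from h import *
s=st(); H=np.array([.42195,-.02134]); v=s['tcp_pos'][:2]-H
r=np.hypot(*v); b=np.arctan2(v[1],v[0]); print('gate deg',8.3-np.degrees(b+np.arcsin(.019/r)), 'draw', .175-np.sqrt(r*r-.019**2))
im=camera('top')[:,:,::-1]; cv2.imwrite('pics/top3.png',cv2.resize(im[95:275,110:310],None,fx=3.3,fy=3.3,interpolation=cv2.INTER_CUBIC))
dark=(im.max(2)<35); dark[:,:140]=0;dark[:,290:]=0;dark[270:]=0;dark[:100]=0
for c,q in blobs(dark,45):
    p=onz('top',c,.186)[:2]-C; print(c,np.hypot(*p).round(4),np.degrees(np.arctan2(p[1],p[0])).round(2))
st()
E
```

```text
t 10.4 tcp [ 0.5414 -0.0907  0.1876] xang -21.64 ydir [-0.     0.001 -1.   ] F [ 1.4  4.9 -1.9] w 0.0161 q [-0.38  0.17  1.72  0.    1.26 -0.01]
gate deg 30.538841277288018 draw 0.03813412804739799
[231.4 147. ] 0.1215 -36.31
[168.4 154.7] 0.1214 53.3
[174.2 217.7] 0.1206 143.55
t 10.45 tcp [ 0.5414 -0.0908  0.1876] xang -21.63 ydir [-0.001  0.001 -1.   ] F [ 0.5  4.4 -2.3] w 0.0162 q [-0.38  0.17  1.72  0.    1.26 -0.01]
```

View pics/top3.png

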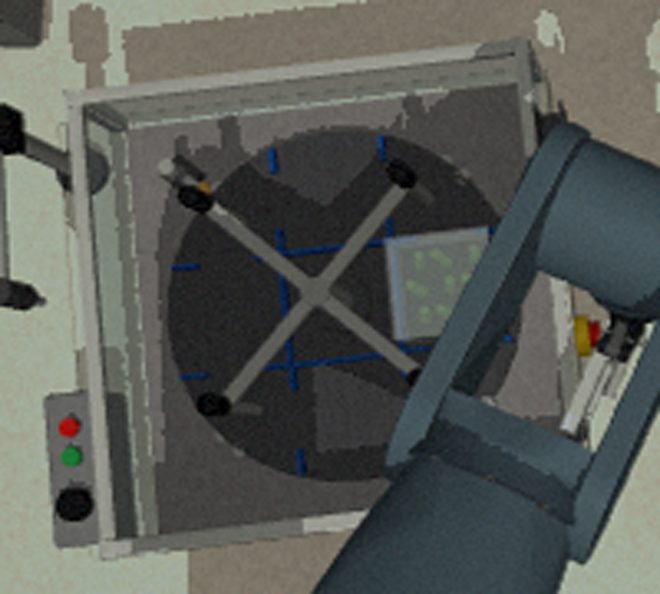

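```bash
python3 -c "
from h import *
st(); print(job_done())"
```

```text
t 10.45 tcp [ 0.5414 -0.0908  0.1876] xang -21.63 ydir [-0.001  0.001 -1.   ] F [ 0.5  4.4 -2.3] w 0.0162 q [-0.38  0.17  1.72  0.    1.26 -0.01]
the job is handed in; nothing more can be done
None
```

I turned the turntable clockwise into its click, lifted and drew the bolt clear of the keeper, and pulled the gate about 30° open. I handed the job in at 10.45 s with the gripper still holding the bolt knob.

- **Turntable:** I pushed it round by `grip_a` with the gate still bolted. In the last picture the three visible grips put it within about 0.01 rad of the click.
- **Bolt:** I gripped the knob, raised it about 12 mm and drew it back. By the arm's position and an estimated hinge position it ended about 38 mm drawn. The wrist force stayed below 7 N in the readings during this, so I saw no sign of wrenching.
- **Gate:** By the same reckoning it stands at 30.5° open. The steady 4.5 N pull on the gripper matches the expected spring force there, and the last top view shows it swung open.

**Checks that disagreed or were not made:**
- The side camera put the knob nearer the camera in y than the top camera did, about 10 mm in the first pictures and about 3 mm in a later one. I used a position between them.
- The gripper closed to 16.3 mm on the 18 mm knob. I took that as the pads giving; the knob moved with the gripper.
- I did not measure the other items on the bench again afterwards. The arm crossed the bench with the tool tip about 0.33 m up, and no contact showed in the force readings.

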